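Set out the sample slates by length

TASK

Set out the four sample slates for the customer on the rack's four plywood plates in order of length, the shortest on the plate next to the upright metal post and the longest at the far end. Lay each slate down flat without dropping it, centred on its plate and lengthwise along it, one to a plate, and leave the steel tin that stands among the slates where it is.

Things in the scene. Friction and masses are not known exactly. Their poses are not given: they have to be found in the camera images.
- slate_b: the shortest sample slate: a blue-grey flat rectangular piece of slate, 56 mm long (its x), 40 mm wide (its y), 12 mm thick, with a small nail-hole dot near its +x end; it starts lying flat on the table. Origin: centre of its underside; z up. About 0.06 to 0.2 kg; grip it across its 40 mm width. Either end may point either way when laid.
- slate_d: the second shortest sample slate: a blue-grey flat rectangular piece of slate, 76 mm long (its x), 40 mm wide (its y), 12 mm thick, with a small nail-hole dot near its +x end; it starts lying flat on the table. Origin: centre of its underside; z up. About 0.06 to 0.2 kg; grip it across its 40 mm width. Either end may point either way when laid.
- slate_a: the second longest sample slate: a blue-grey flat rectangular piece of slate, 96 mm long (its x), 40 mm wide (its y), 12 mm thick, with a small nail-hole dot near its +x end; it starts lying flat on the table. Origin: centre of its underside; z up. About 0.06 to 0.2 kg; grip it across its 40 mm width. Either end may point either way when laid.
- slate_c: the longest sample slate: a blue-grey flat rectangular piece of slate, 116 mm long (its x), 40 mm wide (its y), 12 mm thick, with a small nail-hole dot near its +x end; it starts lying flat on the table. Origin: centre of its underside; z up. About 0.06 to 0.2 kg; grip it across its 40 mm width. Either end may point either way when laid.
- plate_a: fixed plywood plate, at one end of the row: 124 mm long (its x), 56 wide (its y), 6 thick, on the green steel rack (470 x 140 mm, 18 thick, flat on the table). Origin: centre of its underside, 18 mm above the table; the slate lies on its top, 24 mm above the table. Four like plates a, b, c, d stand side by side in this order along y, centres about 90 mm apart.
- plate_b: fixed plywood plate, second in the row, next to plate_a: 124 mm long (its x), 56 wide (its y), 6 thick, on the green steel rack (470 x 140 mm, 18 thick, flat on the table). Origin: centre of its underside, 18 mm above the table; the slate lies on its top, 24 mm above the table. Four like plates a, b, c, d stand side by side in this order along y, centres about 90 mm apart.
- plate_c: fixed plywood plate, third in the row, next to plate_d: 124 mm long (its x), 56 wide (its y), 6 thick, on the green steel rack (470 x 140 mm, 18 thick, flat on the table). Origin: centre of its underside, 18 mm above the table; the slate lies on its top, 24 mm above the table. Four like plates a, b, c, d stand side by side in this order along y, centres about 90 mm apart.
- plate_d: fixed plywood plate, at the other end of the row: 124 mm long (its x), 56 wide (its y), 6 thick, on the green steel rack (470 x 140 mm, 18 thick, flat on the table). Origin: centre of its underside, 18 mm above the table; the slate lies on its top, 24 mm above the table. Four like plates a, b, c, d stand side by side in this order along y, centres about 90 mm apart.
- post: fixed upright bare-metal (light grey) angle post, 34 x 34 mm in plan and 60 mm tall, standing on one end of the rack about 80 mm beyond the centre of the end plate there (plate_a or plate_d, it changes); a low brown wooden chock, 34 x 34 x 14 mm, stands at the other end instead. Origin: centre of its underside, 18 mm above the table.
- tin: closed steel tin, 48 mm across and 45 mm tall, standing loose on the table in the same row as the slates; not to be moved. Origin: centre of its underside.
There are look-alikes about, which are no part of the job. Leave any orange look-alike of the slate_a alone.

How it is judged:
By the outcome, as a careful person would: the job done as asked, in the order asked, and still so for the second after the job is handed in, with the robot touching nothing.
It also fails if it takes over 90 s, if anything falls off the work surface, if the arm or the gripper's body presses on something with over 40 N, if the wrist force passes 120 N, or if a joint passes its speed limit or range.

ROBOT

A 7-joint arm with a two-finger parallel gripper is mounted at the origin on the work surface. World frame = base frame: x ahead of the robot, y to its left, z up, the work surface at z = 0. Lengths are in m, angles in degrees, forces in N, time in s.
With the tool pointing down it reaches from about 0.425 to 0.875 m from the base axis. Payload 4.7 kg.
Tool frame: the origin (TCP) lies between the finger pads; the fingertips stand 8 mm ahead of it and the grasp point (between the pads) lies 11 mm behind it (env.tip_extent is the distance from the TCP to the fingertips, in m); z points along the fingers, y is the line along which they close (so a half turn about z gives the same grasp; the last joint's range is limited). The gripper opens to 87 mm and grips with 3 to 60 N. Pads are 19 mm wide; open, the fingers measure 117 mm over their backs; the gripper's body (75 mm by 190 mm) begins 51 mm behind the grasp point.
Start: joints at [64.406, 18.392, -4.016, 83.108, 1.295, 78.541, -3.26], TCP at [0.289, -0.582, 0.231] pointing down, gripper open.
Joint ranges: [-163.93, 163.93], [-17.29, 119.83], [-79.2, 71.16], [3.27, 140.29], [-89.18, 269.18], [5.43, 117.66], [-154.24, 154.24]. Speed limits (degrees/s): [147.25, 147.25, 180, 180, 180, 180, 180].

INTERFACE

Orientations are given as [roll, pitch, yaw] about the fixed x, y, z axes, in that order (R = Rz(yaw) Ry(pitch) Rx(roll)).
In Python, from cell import sensors, vision, workorder, env gives the robot as it stands.
- The arm moves only by the tool drive_tool, never from a script. Its argument "moves" is a list of rows, each an object of numbers: "x", "y", "z": the shift along the tool's x, y, z in mm; "rx", "ry", "rz": the turn, a rotation vector about the tool's x, y, z in rad; "fingers": the closure, from -1 (fully open) to 1 (shut). In form: [{"x": .., "y": .., "z": .., "rx": .., "ry": .., "rz": .., "fingers": ..}, ...]. A call has 1 to 20 rows; each row is the pose to reach, as a shift and turn from the pose commanded when the call began, along the tool's axes at that moment; what a row does not reach only later rows make up. A row lasts 1/8 s, in which the tool goes at most 62.5 mm and 10.7 degrees, less where a joint would pass 70% of its speed; a pose out of reach is approached as far as the arm can. A call with a gripper value outside its range is refused whole. The fingers move at their own pace and stop on an object; "force" is the grip in N (left out, the last holds). Time passes only in rows, so rows that repeat a pose let the fingers close. It gives the time, the measured TCP pose, the force, the opening and the grip force at its end, in the units of the state.
- sensors.get_obs(): the state, without advancing time (a new reading comes with each control period).
- vision.read_camera(name): name is "scene" or "side" or "wrist"; returns a dict with "image" (480x640x3 uint8, red, green, blue), "fx", "fy", "cx", "cy" (pixels), "R" (3x3) and "t" (3): a world point X has camera coordinates R X + t. Camera axes: x right, y down, z forward; pixel columns grow to the right and rows downward; lengths in m; the calibration is good to about 2 mm. A picture is of the moment at which its call begins. There is no depth.
- workorder.sign_off(): hands the job in; it is judged then, once.
The state is a dict: "time_s": time; "qpos": joint angles; "joint_velocities": joint speeds; "effort": joint torques, N m; "tool_pos": TCP position; "tool_rot": TCP orientation; "force": force on the tool from outside, world axes, zero at the start; "wrist_torque": the same for the moment, N m; "grip_width": finger opening in m; "grasp_force": force on a finger pad.
Only numpy, scipy, OpenCV 4.12 (cv2) and the standard library are available. Lean on these libraries where they do the work, as an engineer would, in place of code of your own. Each camera call takes 0.05 s, during which the arm holds its last target. There are 200 camera calls.

## Working session

There is one attempt and no reset: what is moved stays moved. The work goes in short steps, Python scripts to look and compute and a tool call to move; the robot and the scene stay as the last step left them, time stands still between calls to the robot, and variables do not carry over. Pictures are saved under pics/ and viewed, at most 14 in all, crops included, and the job is handed in when it is done.

Besides the shell and the picture viewer there is one more tool, called by a JSON object that holds its "api" and its "payload", one argument or row to a line. drive_tool: Moves the arm, as the interface text tells. Its arguments: {"type":"object","properties":{"moves":{"type":"array"},"force":{"type":"number"}},"required":["moves"]}

```bash
mkdir -p pics; ls
python3 - <<'E'
from cell import sensors, vision, workorder, env
import cv2
o=sensors.get_obs();print({k:o[k] for k in('time_s','tool_pos','tool_rot','grip_width','force')},env.tip_extent)
for n in("scene","side"):
    c=vision.read_camera(n);cv2.imwrite(f"pics/{n}0.png",c["image"][:,:,::-1]);print(n,c["fx"],c["cx"],c["cy"],c["R"],c["t"])
E
```

```text
pics
{'time_s': 0.0, 'tool_pos': array([ 0.28873388, -0.5817429 ,  0.22946272]), 'tool_rot': array([-1.79891265e+02,  6.69767647e-03,  2.64011032e+01]), 'grip_width': 0.08685864890814135, 'force': array([-0.01298383,  0.01831911,  0.35821215])} 0.008
scene 599.7093531790778 313.4375715699029 238.59999235715205 [[-0.30609134  0.95198803  0.00518525]
 [ 0.725315    0.23673046 -0.64643394]
 [-0.61662488 -0.19410689 -0.76295234]] [ 0.087011   -0.34089335  1.39221881]
side 436.6351047882673 319.2610894450349 238.62246573493036 [[-0.75151928 -0.65970785  0.00208245]
 [-0.34709872  0.39271608 -0.85164345]
 [ 0.56101805 -0.64074928 -0.52411745]] [0.41764887 0.18433288 0.60928673]
```

View pics/scene0.png

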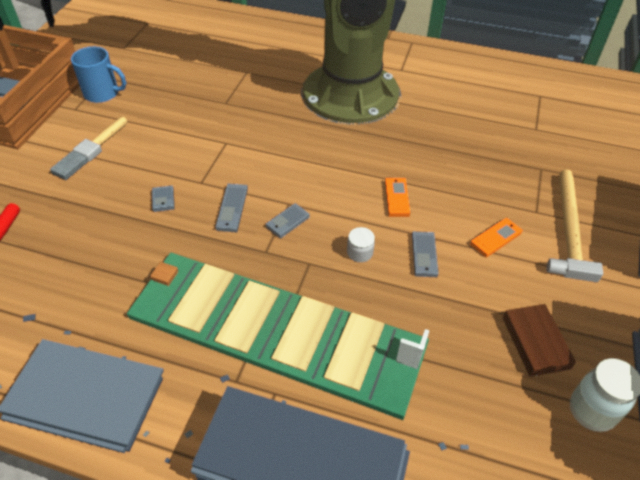

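View pics/side0.png

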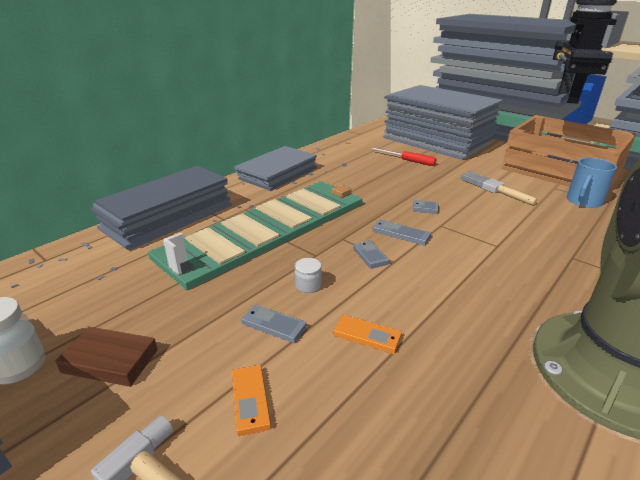

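The scene view shows the slates at about (163,198), (232,207), (287,220) and (425,254), with the tin at (361,244). The orange look-alikes are at (397,197) and (496,237). The plates run from (203,298) to (356,350), with the post at the right (+y) end at (413,348) and the chock at (165,272). The side view agrees.

```bash
cat > h.py <<'E'
import numpy as np, cv2
from cell import sensors, vision
def ray(c,px,z):
    px=np.atleast_2d(px).astype(float)
    d=np.c_[(px[:,0]-c["cx"])/c["fx"],(px[:,1]-c["cy"])/c["fy"],np.ones(len(px))]@c["R"]
    o=-c["R"].T@c["t"]
    return (o+d*((z-o[2])/d[:,2])[:,None])[:,:2]
def blobs(c,kind,z,amin=250):
    h=cv2.cvtColor(np.ascontiguousarray(c["image"]),cv2.COLOR_RGB2HSV)
    lo,hi={"slate":((90,15,40),(130,140,190)),"plate":((18,40,150),(32,170,255)),
           "grey":((0,0,110),(180,45,255)),"chock":((5,140,90),(14,255,200))}[kind]
    m=cv2.inRange(h,lo,hi); m=cv2.morphologyEx(m,cv2.MORPH_CLOSE,np.ones((5,5)))
    out=[]
    for k in cv2.findContours(m,cv2.RETR_EXTERNAL,cv2.CHAIN_APPROX_NONE)[0]:
        if cv2.contourArea(k)<amin: continue
        P=ray(c,k[:,0],z)*1000
        if np.abs(P).max()>1500: continue
        H=cv2.convexHull(P.astype(np.float32)); M=cv2.moments(H); r=cv2.minAreaRect(H)
        b=cv2.boxPoints(r); e=max(b[1]-b[0],b[2]-b[1],key=np.linalg.norm)
        yaw=np.degrees(np.arctan2(e[1],e[0]))%180
        out.append((k[:,0].mean(0).round(),np.array([M["m10"],M["m01"]])/M["m00"],sorted(r[1]),yaw,M["m00"]))
    return out
E
python3 - <<'E'
from h import *
np.set_printoptions(precision=1,suppress=True)
for n in("scene","side"):
    c=vision.read_camera(n)
    for k,z in(("slate",.006),("plate",.021)):
        for b in blobs(c,k,z):
            if b[4]<12000: print(n,k,b[0],b[1],np.array(b[2]),round(b[3],1))
E
```

```text
scene slate [424. 254.] [428.1 255. ] [37.1 96.2] 15.0
scene slate [286. 221.] [427.9  -4.7] [40.5 73.9] 152.8
scene slate [163. 198.] [ 449.7 -253.4] [36.4 58.9] 27.6
scene slate [231. 208.] [ 429.5 -117.9] [ 38.4 116.9] 12.4
scene slate [ 70. 164.] [ 421.7 -476.7] [40.5 66.3] 166.5
scene slate [288.   5.] [-317.1 -249.4] [ 84.3 207.9] 108.4
scene plate [356. 348.] [659.7 189.4] [ 74.4 127.6] 176.1
scene plate [306. 330.] [653.6 107. ] [ 78. 128.] 175.6
scene plate [249. 313.] [651.8   7.4] [ 62.8 132.8] 176.1
scene plate [203. 296.] [643. -78.] [ 65.3 128.4] 176.7
scene plate [572. 216.] [259.9 498.6] [ 22.1 234.4] 6.0
scene plate [110. 131.] [ 316.5 -440.3] [28.3 95.8] 169.2
side slate [274. 323.] [427.5 255. ] [ 47.3 100.5] 14.7
side slate [605. 340.] [ 32.3 -57.9] [ 40.7 132.4] 137.4
side slate [370. 254.] [427.9  -4. ] [44.  87.3] 152.4
side slate [401. 232.] [ 429.  -116.1] [ 53.6 118.1] 12.2
side plate [152. 469.] [350.4 510.7] [23.  56.6] 6.4
side plate [214. 245.] [664.8 189.4] [ 59.5 129.5] 176.1
side plate [249. 229.] [659.1 103.7] [ 60.5 128.6] 175.9
side plate [283. 213.] [657.2   8.5] [ 60.7 128.7] 175.8
side plate [313. 201.] [647.8 -79.4] [ 68.2 132. ] 176.0
```

```bash
cat >> h.py <<'E'
from scipy.spatial.transform import Rotation as Ro
def plan(x,y,z,yaw):  # mm, deg -> shift in tool axes (mm), turn (rad)
    o=sensors.get_obs(); R=Ro.from_euler("xyz",o["tool_rot"],degrees=True)
    d=R.inv().apply(np.array([x,y,z])-1000*o["tool_pos"])
    r=(R.inv()*Ro.from_euler("xyz",[180,0,yaw],degrees=True)).as_rotvec()
    print("shift",d.round(1),"turn",r.round(4),"t",round(o["time_s"],2))
E
python3 -c "
from h import *
plan(450,-253,200,27.6)"
```

```text
shift [ 290.6 -222.9   30.1] turn [-0.0011  0.0001 -0.0208] t 0.2
```

{"api": "drive_tool", "payload": {
  "moves": [
    {"x": 30, "y": -23, "z": 3},
    {"x": 70, "y": -54, "z": 8},
    {"x": 110, "y": -85, "z": 12},
    {"x": 150, "y": -115, "z": 16},
    {"x": 190, "y": -146, "z": 20},
    {"x": 230, "y": -176, "z": 24},
    {"x": 265, "y": -203, "z": 28, "rz": -0.02},
    {"x": 285, "y": -218, "z": 30, "rz": -0.02},
    {"x": 290.5, "y": -223, "z": 30, "rz": -0.02},
    {"x": 290.5, "y": -223, "z": 30, "rz": -0.02},
    {"x": 290.5, "y": -223, "z": 30, "rz": -0.02}
  ],
  "force": 20
}}

```text
invalid input at $.moves[0]: expected keys x, y, z, rx, ry, rz, fingers
```

Run:
```python
from h import *
np.set_printoptions(precision=1,suppress=True)
c=vision.read_camera("wrist");cv2.imwrite("pics/w1.png",c["image"][:,:,::-1])
print(sensors.get_obs()["tool_pos"],-c["R"].T@c["t"],c["R"][2])
for b in blobs(c,"slate",.006): print(b)
```

```text
[ 0.3 -0.6  0.2] [ 0.4 -0.5  0.4] [-0.2 -0.1 -1. ]
(array([522., 440.]), array([ 122.1, -991.5]), [103.71775817871094, 337.305419921875], np.float32(116.48523), 27487.03439315455)
(array([184., 425.]), array([-111.5, -495.6]), [99.73162841796875, 588.910400390625], np.float32(126.35458), 31503.110863563837)
(array([243., 346.]), array([  92.6, -569.2]), [19.0939998626709, 68.77163696289062], np.float32(116.45154), 1010.4799881752115)
(array([577., 336.]), array([ 295.3, -948.1]), [77.85891723632812, 146.21144104003906], np.float32(116.46108), 10538.271406599786)
(array([ 65., 337.]), array([   2. , -365.9]), [94.60530853271484, 137.88381958007812], np.float32(118.751816), 9263.594680943577)
(array([228., 282.]), array([ 172.6, -531.2]), [77.08851623535156, 131.1429443359375], np.float32(116.440125), 7799.3811157643795)
(array([416., 272.]), array([ 277.5, -721.4]), [70.57345581054688, 160.8665008544922], np.float32(89.85928), 9986.702647746075)
(array([618., 178.]), array([ 472.1, -862. ]), [20.21302032470703, 89.2320556640625], np.float32(0.28413284), 1494.1851672912017)
(array([608.,  19.]), array([ 594.5, -753.6]), [40.31964111328125, 110.10989379882812], np.float32(87.622925), 2243.2628946118057)
(array([542.,  54.]), array([ 539.7, -718.6]), [45.10967254638672, 229.57647705078125], np.float32(87.58457), 9089.438204918057)
```

View pics/w1.png

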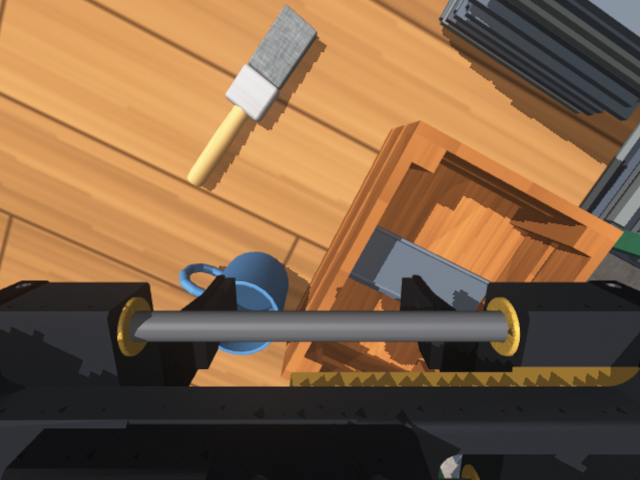

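The wrist view sees past the gripper along tool +x: the gripper fills the area below row 280. I'll stop 80 mm short of the slate to look.

{"api": "drive_tool", "payload": {
  "moves": [
    {"x": 30, "y": -32, "z": 4, "rx": 0, "ry": 0, "rz": 0, "fingers": -1},
    {"x": 65, "y": -70, "z": 9, "rx": 0, "ry": 0, "rz": 0, "fingers": -1},
    {"x": 100, "y": -107, "z": 15, "rx": 0, "ry": 0, "rz": 0, "fingers": -1},
    {"x": 140, "y": -148, "z": 20, "rx": 0, "ry": 0, "rz": 0, "fingers": -1},
    {"x": 175, "y": -186, "z": 25, "rx": 0, "ry": 0, "rz": -0.02, "fingers": -1},
    {"x": 200, "y": -212, "z": 29, "rx": 0, "ry": 0, "rz": -0.02, "fingers": -1},
    {"x": 210, "y": -223, "z": 30, "rx": 0, "ry": 0, "rz": -0.02, "fingers": -1},
    {"x": 210, "y": -223, "z": 30, "rx": 0, "ry": 0, "rz": -0.02, "fingers": -1},
    {"x": 210, "y": -223, "z": 30, "rx": 0, "ry": 0, "rz": -0.02, "fingers": -1}
  ],
  "force": 20
}}

```text
time_s: 1.38
tool_pos: [0.3774, -0.291, 0.2007]
tool_rot: [180.0, 0.0, 27.4]
force: [0.7, 0.3, 0.5]
grip_width: 0.087
grasp_force: 0.0
```

Run:
```python
from h import *
c=vision.read_camera("wrist");cv2.imwrite("pics/w2.png",c["image"][:,:,::-1])
print(sensors.get_obs()["tool_pos"],-c["R"].T@c["t"])
for b in blobs(c,"slate",.006):
  if b[0][1]<290:print(b)
```

```text
[ 0.37731242 -0.29092344  0.20063891] [ 0.44289891 -0.25672509  0.35427662]
(array([317., 141.]), array([ 449.12508815, -252.00859749]), [38.82839584350586, 54.976051330566406], np.float32(28.218649), 2103.0218091811985)
(array([181.,  89.]), array([ 429.11545018, -114.3777675 ]), [39.490211486816406, 116.04064178466797], np.float32(12.099426), 4539.3196977807675)
(array([66., 32.]), array([426.97432054,  -0.51888324]), [40.515350341796875, 77.05207824707031], np.float32(152.36676), 2840.590202189581)
```

View pics/w2.png

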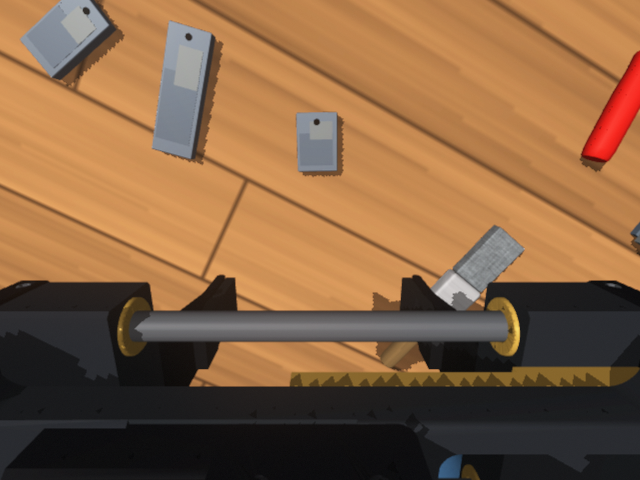

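The wrist view shows slate b at (317,141), measuring 39x55 mm, with c at (181,89) and d at (66,32). All three match the scene camera.

```bash
python3 -c "
from h import *
plan(449.3,-252.3,10,28.1)"
```

```text
shift [ 81.7  -1.3 190.6] turn [ 0.0004  0.0002 -0.0124] t 1.43
```

{"api": "drive_tool", "payload": {
  "moves": [
    {"x": 25, "y": 0, "z": 30, "rx": 0, "ry": 0, "rz": -0.012, "fingers": -1},
    {"x": 60, "y": -1, "z": 80, "rx": 0, "ry": 0, "rz": -0.012, "fingers": -1},
    {"x": 80, "y": -1.3, "z": 125, "rx": 0, "ry": 0, "rz": -0.012, "fingers": -0.6},
    {"x": 81.7, "y": -1.3, "z": 160, "rx": 0, "ry": 0, "rz": -0.012, "fingers": -0.6},
    {"x": 81.7, "y": -1.3, "z": 180, "rx": 0, "ry": 0, "rz": -0.012, "fingers": -0.6},
    {"x": 81.7, "y": -1.3, "z": 188, "rx": 0, "ry": 0, "rz": -0.012, "fingers": -0.6},
    {"x": 81.7, "y": -1.3, "z": 190.5, "rx": 0, "ry": 0, "rz": -0.012, "fingers": -0.6},
    {"x": 81.7, "y": -1.3, "z": 190.5, "rx": 0, "ry": 0, "rz": -0.012, "fingers": -0.6},
    {"x": 81.7, "y": -1.3, "z": 190.5, "rx": 0, "ry": 0, "rz": -0.012, "fingers": 0.2},
    {"x": 81.7, "y": -1.3, "z": 190.5, "rx": 0, "ry": 0, "rz": -0.012, "fingers": 0.4},
    {"x": 81.7, "y": -1.3, "z": 190.5, "rx": 0, "ry": 0, "rz": -0.012, "fingers": 0.4},
    {"x": 81.7, "y": -1.3, "z": 190.5, "rx": 0, "ry": 0, "rz": -0.012, "fingers": 0.4},
    {"x": 81.7, "y": -1.3, "z": 190.5, "rx": 0, "ry": 0, "rz": -0.012, "fingers": 0.4}
  ],
  "force": 20
}}

```text
time_s: 3.05
tool_pos: [0.4499, -0.2503, 0.0102]
tool_rot: [180.0, -0.0, 28.2]
force: [-0.7, -0.3, 1.2]
grip_width: 0.0397
grasp_force: 20.0
```

```bash
python3 -c "
from h import *
plan(500,-80,150,-4)
plan(578,195,150,-4)"
```

```text
shift [ 124.7 -126.2 -139.8] turn [ 3.000e-04 -2.000e-04  5.627e-01] t 3.05
shift [ 323.5 -331.6 -139.9] turn [ 3.000e-04 -2.000e-04  5.627e-01] t 3.05
```

Slate b is held: opening 39.7 mm, grip 20 N. Next I lift it and carry it to a look position short of the post-end plate.

{"api": "drive_tool", "payload": {
  "moves": [
    {"x": 0, "y": 0, "z": -15, "rx": 0, "ry": 0, "rz": 0, "fingers": 0.4},
    {"x": 0, "y": 0, "z": -50, "rx": 0, "ry": 0, "rz": 0, "fingers": 0.4},
    {"x": 20, "y": -20, "z": -90, "rx": 0, "ry": 0, "rz": 0.05, "fingers": 0.4},
    {"x": 50, "y": -51, "z": -125, "rx": 0, "ry": 0, "rz": 0.1, "fingers": 0.4},
    {"x": 85, "y": -87, "z": -140, "rx": 0, "ry": 0, "rz": 0.17, "fingers": 0.4},
    {"x": 120, "y": -123, "z": -140, "rx": 0, "ry": 0, "rz": 0.24, "fingers": 0.4},
    {"x": 155, "y": -159, "z": -140, "rx": 0, "ry": 0, "rz": 0.31, "fingers": 0.4},
    {"x": 190, "y": -195, "z": -140, "rx": 0, "ry": 0, "rz": 0.38, "fingers": 0.4},
    {"x": 225, "y": -231, "z": -140, "rx": 0, "ry": 0, "rz": 0.45, "fingers": 0.4},
    {"x": 260, "y": -267, "z": -140, "rx": 0, "ry": 0, "rz": 0.5, "fingers": 0.4},
    {"x": 290, "y": -297, "z": -140, "rx": 0, "ry": 0, "rz": 0.55, "fingers": 0.4},
    {"x": 312, "y": -320, "z": -140, "rx": 0, "ry": 0, "rz": 0.563, "fingers": 0.4},
    {"x": 323, "y": -331, "z": -140, "rx": 0, "ry": 0, "rz": 0.563, "fingers": 0.4},
    {"x": 323, "y": -331, "z": -140, "rx": 0, "ry": 0, "rz": 0.563, "fingers": 0.4},
    {"x": 323, "y": -331, "z": -140, "rx": 0, "ry": 0, "rz": 0.563, "fingers": 0.4}
  ],
  "force": 25
}}

```text
time_s: 4.92
tool_pos: [0.5778, 0.1922, 0.15]
tool_rot: [179.9, 0.0, -4.1]
force: [0.4, -0.1, -0.6]
grip_width: 0.0393
grasp_force: 25.0
```

Run:
```python
from h import *
c=vision.read_camera("wrist");cv2.imwrite("pics/w3.png",c["image"][:,:,::-1])
o=sensors.get_obs();print(o["tool_pos"],o["tool_rot"],o["grip_width"],-c["R"].T@c["t"])
for b in blobs(c,"plate",.024): print(b)
```

```text
[0.57789084 0.19209936 0.15000892] [ 1.79914858e+02  2.87581535e-03 -4.15299357e+00] 0.039904936853109654 [0.65149987 0.18746616 0.30357058]
(array([415., 319.]), array([495.03845236, 109.5098175 ]), [10.681133270263672, 45.13418197631836], np.float32(16.349255), 360.3896838759538)
(array([419., 131.]), array([656.64067147, 105.54404104]), [56.90305709838867, 126.19840240478516], np.float32(175.84616), 7064.380120596383)
(array([318., 138.]), array([658.75098333, 184.65295885]), [77.44343566894531, 126.3019027709961], np.float32(175.96674), 8342.546719238162)
(array([623., 135.]), array([634.07411912, -57.81439385]), [38.58371353149414, 128.18417358398438], np.float32(10.391886), 3075.633667792543)
(array([540., 120.]), array([656.35329566,  10.6018831 ]), [57.81937789916992, 123.11894226074219], np.float32(176.00894), 7098.886540463645)
```

View pics/w3.png

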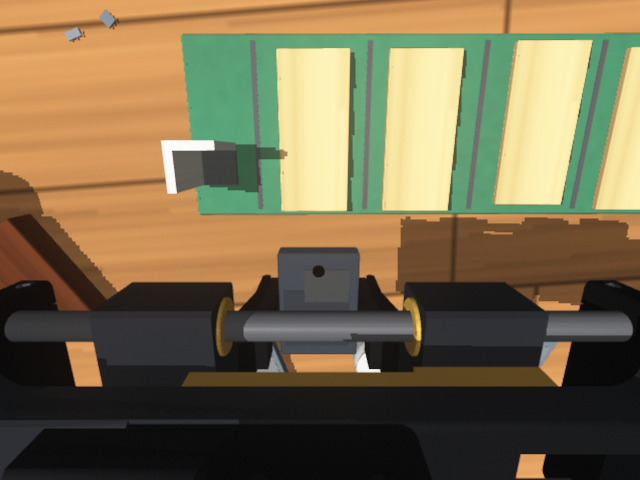

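Slate b is in hand with its front edge at row 248 (columns 279–358). The post is on the left at (195,165), and the plate beside it spans about (277,48) to (352,210). That plate's mask leaks, so I'll refine it with an opening and measure the slate's offset in the hand.

```bash
cat >> h.py <<'E'
def plates(c,z=.024):
    h=cv2.cvtColor(np.ascontiguousarray(c["image"]),cv2.COLOR_RGB2HSV)
    m=cv2.morphologyEx(cv2.inRange(h,(18,40,150),(32,170,255)),cv2.MORPH_OPEN,np.ones((15,15)))
    for k in cv2.findContours(m,cv2.RETR_EXTERNAL,cv2.CHAIN_APPROX_NONE)[0]:
        P=(ray(c,k[:,0],z)*1000).astype(np.float32); r=cv2.minAreaRect(P)
        if r[1][0]*r[1][1]>4000: print("plate",k[:,0].mean(0).round(),np.round(r[0],1),np.round(r[1],1),round(r[2],1))
def hand(c,px):  # pixels on top of held slate (12 mm thick, underside 10 mm below TCP at grasp) -> tool xy mm
    o=sensors.get_obs(); zt=o["tool_pos"][2]+.002; p=np.c_[ray(c,px,zt),np.full(len(px),zt)]-o["tool_pos"]
    return (1000*Ro.from_euler("xyz",o["tool_rot"],degrees=True).inv().apply(p)).round(1)
E
python3 - <<'E'
from h import *
c=vision.read_camera("wrist")
plates(c)
print(hand(c,[(279,249),(358,249),(318,271)]))
px=np.array([(277,48),(350,48),(352,210),(281,210)]);print(ray(c,px,.024)*1000)
E
```

```text
plate [420. 128.] [658.  105.1] [ 56.3 122.9] 86.0
plate [313. 128.] [663.7 190.1] [ 55.9 123.6] 86.0
plate [624. 135.] [643.5 -51.8] [128.2  36.2] 10.4
plate [540. 121.] [656.3  10.6] [ 57.8 123.1] 86.0
[[ 28.5 -18.9  -2. ]
 [ 28.5  18.6  -2. ]
 [ 17.4  -0.4  -2. ]]
[[727.314274   212.4329079 ]
 [723.34593333 157.84040832]
 [600.58453742 161.91839616]
 [604.97516229 222.0271292 ]]
```

```bash
python3 -c "
from h import *
plan(663.3,190,34.3,-4)"
```

```text
shift [ 85.3  -4.1 115.8] turn [ 0.0013 -0.0001 -0.0028] t 5.03
```

{"api": "drive_tool", "payload": {
  "moves": [
    {"x": 20, "y": -1, "z": 10, "rx": 0, "ry": 0, "rz": 0, "fingers": 0.4},
    {"x": 45, "y": -2, "z": 30, "rx": 0, "ry": 0, "rz": 0, "fingers": 0.4},
    {"x": 70, "y": -3, "z": 55, "rx": 0, "ry": 0, "rz": 0, "fingers": 0.4},
    {"x": 82, "y": -4, "z": 80, "rx": 0, "ry": 0, "rz": -0.003, "fingers": 0.4},
    {"x": 85.3, "y": -4.1, "z": 95, "rx": 0, "ry": 0, "rz": -0.003, "fingers": 0.4},
    {"x": 85.3, "y": -4.1, "z": 105, "rx": 0, "ry": 0, "rz": -0.003, "fingers": 0.4},
    {"x": 85.3, "y": -4.1, "z": 111, "rx": 0, "ry": 0, "rz": -0.003, "fingers": 0.4},
    {"x": 85.3, "y": -4.1, "z": 114, "rx": 0, "ry": 0, "rz": -0.003, "fingers": 0.4},
    {"x": 85.3, "y": -4.1, "z": 115.3, "rx": 0, "ry": 0, "rz": -0.003, "fingers": 0.4},
    {"x": 85.3, "y": -4.1, "z": 116, "rx": 0, "ry": 0, "rz": -0.003, "fingers": 0.4},
    {"x": 85.3, "y": -4.1, "z": 116, "rx": 0, "ry": 0, "rz": -0.003, "fingers": 0.4},
    {"x": 85.3, "y": -4.1, "z": 116, "rx": 0, "ry": 0, "rz": -0.003, "fingers": 0.4}
  ],
  "force": 20
}}

```text
time_s: 6.52
tool_pos: [0.6633, 0.1924, 0.0343]
tool_rot: [-180.0, -0.0, -3.9]
force: [0.4, 0.2, 1.0]
grip_width: 0.0397
grasp_force: 20.0
```

```bash
python3 -c "
from h import *
plan(663.3,190,34.3,-4); plan(428-80*.887,-2+80*.462,200,-27.5)"
```

```text
shift [0.2 2.4 0. ] turn [-0.     -0.0004  0.0026] t 6.53
shift [-294.9  177.7 -165.8] turn [-1.000e-04 -4.000e-04  4.128e-01] t 6.53
```

The TCP sits 2.4 mm off in y. I'll raise it slightly, correct and set it down again.

{"api": "drive_tool", "payload": {
  "moves": [
    {"x": 0, "y": 0, "z": -2, "rx": 0, "ry": 0, "rz": 0, "fingers": 0.4},
    {"x": 0.2, "y": 1.2, "z": -2, "rx": 0, "ry": 0, "rz": 0, "fingers": 0.4},
    {"x": 0.2, "y": 2.4, "z": -2, "rx": 0, "ry": 0, "rz": 0, "fingers": 0.4},
    {"x": 0.2, "y": 2.4, "z": -1, "rx": 0, "ry": 0, "rz": 0, "fingers": 0.4},
    {"x": 0.2, "y": 2.4, "z": 0, "rx": 0, "ry": 0, "rz": 0, "fingers": 0.4},
    {"x": 0.2, "y": 2.4, "z": 0, "rx": 0, "ry": 0, "rz": 0, "fingers": 0.4},
    {"x": 0.2, "y": 2.4, "z": 0, "rx": 0, "ry": 0, "rz": 0, "fingers": 0.4}
  ],
  "force": 20
}}

```text
time_s: 7.4
tool_pos: [0.6632, 0.1898, 0.0343]
tool_rot: [180.0, -0.0, -3.9]
force: [-1.7, -1.7, 3.2]
grip_width: 0.0399
grasp_force: 20.0
```

```bash
python3 -c "
from h import *
plan(663.3,190,34.3,-4); plan(428-80*.887,-2+80*.462,200,-27.5)"
```

```text
shift [ 0.1 -0.2  0. ] turn [ 0.0004 -0.0001  0.0026] t 7.4
shift [-295.   175.1 -165.6] turn [ 4.000e-04 -2.000e-04  4.127e-01] t 7.4
```

{"api": "drive_tool", "payload": {
  "moves": [
    {"x": 0, "y": 0, "z": 0, "rx": 0, "ry": 0, "rz": 0, "fingers": -0.25},
    {"x": 0, "y": 0, "z": 0, "rx": 0, "ry": 0, "rz": 0, "fingers": -0.25},
    {"x": 0, "y": 0, "z": 0, "rx": 0, "ry": 0, "rz": 0, "fingers": -0.25},
    {"x": 0, "y": 0, "z": 0, "rx": 0, "ry": 0, "rz": 0, "fingers": -0.25},
    {"x": 0, "y": 0, "z": -10, "rx": 0, "ry": 0, "rz": 0, "fingers": -0.25},
    {"x": 0, "y": 0, "z": -40, "rx": 0, "ry": 0, "rz": 0, "fingers": -0.25},
    {"x": -20, "y": 0, "z": -80, "rx": 0, "ry": 0, "rz": 0, "fingers": -0.25},
    {"x": -60, "y": 0, "z": -120, "rx": 0, "ry": 0, "rz": 0, "fingers": -0.25},
    {"x": -85, "y": 0, "z": -145, "rx": 0, "ry": 0, "rz": 0, "fingers": -1},
    {"x": -85, "y": 0, "z": -145, "rx": 0, "ry": 0, "rz": 0, "fingers": -1},
    {"x": -85, "y": 0, "z": -145, "rx": 0, "ry": 0, "rz": 0, "fingers": -1}
  ],
  "force": 20
}}

```text
time_s: 8.78
tool_pos: [0.5789, 0.1949, 0.1788]
tool_rot: [180.0, -0.0, -3.9]
force: [-0.3, -0.1, -0.4]
grip_width: 0.0768
grasp_force: 0.0
```

Run:
```python
from h import *
c=vision.read_camera("wrist");cv2.imwrite("pics/w4.png",c["image"][:,:,::-1])
plates(c)
for b in blobs(c,"slate",.036): print(b) if b[0][1]<280 else 0
plan(428-80*.887,-2+80*.462,200,-27.5)
```

```text
plate [611. 137.] [645.7 -74.3] [ 58.9 122.7] 86.1
plate [414. 132.] [658.  105.1] [ 56.2 122.7] 86.0
plate [523. 126.] [656.5  10.5] [ 57.7 123.3] 86.0
(array([317., 138.]), array([661.07806163, 190.37824469]), [38.42356491088867, 53.659706115722656], np.float32(176.0932), 2033.3477331125177)
shift [-210.3  174.6  -21.6] turn [0.0009 0.0007 0.4117] t 8.82
```

View pics/w4.png

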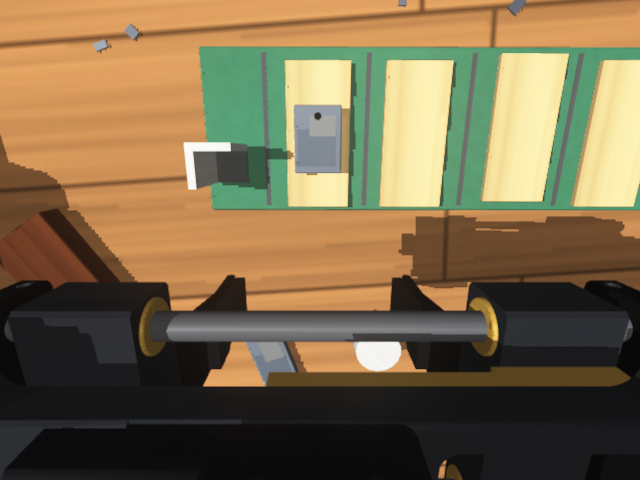

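Slate b lies on its plate at (318,139), looking a few mm near-side of centre. I'll check by casting rays from the edges.

Run:
```python
from h import *
c=vision.read_camera("wrist"); im=c["image"].astype(int)
for col in(305,310,330):
    print(col,"r",np.r_[50:70],im[50:70,col,2]); print(im[98:112,col].tolist()); print("near",im[166:182,col].tolist()); print("pl",im[200:214,col,0].tolist())
```

```text
305 r [50 51 52 53 54 55 56 57 58 59 60 61 62 63 64 65 66 67 68 69] [118 118 119 119 120 119 119 118 108 136 157 163 162 163 162 163 162 162
 162 162]
[[248, 229, 163], [248, 229, 163], [247, 229, 162], [247, 229, 163], [247, 229, 163], [247, 229, 163], [207, 185, 156], [146, 154, 163], [151, 159, 169], [149, 158, 167], [150, 158, 168], [149, 158, 168], [149, 158, 167], [149, 158, 167]]
near [[139, 148, 158], [143, 152, 161], [143, 153, 162], [144, 153, 162], [142, 152, 162], [139, 147, 159], [123, 122, 120], [228, 197, 138], [246, 228, 160], [246, 228, 159], [246, 227, 159], [246, 228, 159], [246, 228, 159], [246, 228, 159], [246, 228, 160], [246, 228, 159]]
pl [246, 246, 246, 246, 246, 244, 182, 92, 84, 129, 181, 196, 197, 199]
310 r [50 51 52 53 54 55 56 57 58 59 60 61 62 63 64 65 66 67 68 69] [120 119 119 118 118 118 117 118 118 145 165 169 169 169 169 169 169 169
 168 167]
[[250, 234, 168], [250, 234, 169], [250, 234, 169], [250, 234, 169], [250, 234, 170], [250, 234, 170], [213, 191, 159], [146, 154, 164], [151, 159, 169], [149, 158, 168], [150, 159, 168], [149, 159, 168], [150
[... 418 characters left out ...]
 61 62 63 64 65 66 67 68 69] [120 119 118 119 117 117 117 118 117 150 174 179 179 179 178 179 178 178
 178 179]
[[252, 240, 179], [252, 240, 179], [252, 240, 179], [252, 240, 179], [252, 240, 179], [244, 225, 159], [186, 171, 149], [146, 154, 163], [151, 159, 168], [149, 157, 167], [148, 156, 166], [149, 157, 166], [149, 157, 167], [150, 158, 167]]
near [[139, 145, 156], [142, 149, 160], [141, 148, 160], [141, 149, 159], [141, 148, 158], [137, 145, 154], [132, 125, 117], [241, 217, 152], [252, 240, 180], [252, 240, 179], [252, 240, 179], [252, 240, 179], [252, 240, 179], [252, 240, 179], [252, 241, 179], [252, 240, 179]]
pl [252, 252, 253, 252, 252, 252, 205, 89, 87, 134, 184, 198, 199, 201]
```

Run:
```python
from h import *
c=vision.read_camera("wrist")
print(ray(c,[(318,59.2),(318,206.2)],.024)*1000, ray(c,[(318,104.3),(318,172.2)],.036)*1000, ray(c,[(318,104.3),(318,172.2)],.024)*1000)
p=ray(c,[(283.5,135),(351.5,135)],.024)*1000; print(p, p.mean(0))
p=ray(c,[(293.7,138),(341,138)],.036)*1000; print(p,p.mean(0))
```

```text
[[724.57945991 185.31010926]
 [601.94012056 193.7442712 ]] [[688.39107046 187.79430166]
 [633.62614089 191.56059955]] [[689.8478734  187.69867256]
 [632.85622421 191.61810658]]
[[666.89866219 219.6636439 ]
 [662.80312086 160.05337785]] [664.85089152 189.85851087]
[[663.33997059 210.13142053]
 [660.59614465 170.19466557]] [661.96805762 190.16304305]
```

Slate b is centred to about 2 mm along and under 1 mm across, so I'll leave it. For d, a wrist look from behind is out of reach. Scene and side cameras agree within 1 mm there, so I'll use them: (427.9, -4.3), yaw -27.5, gripping 5 mm outward to stay in reach.

```bash
python3 -c "
from h import *
plan(432.3,-6.6,110,-27.5)"
```

```text
shift [-132.   211.    67.9] turn [0.0009 0.002  0.4118] t 8.93
```

{"api": "drive_tool", "payload": {
  "moves": [
    {"x": -12, "y": 20, "z": 0, "rx": 0, "ry": 0, "rz": 0.03, "fingers": -1},
    {"x": -32, "y": 51, "z": 5, "rx": 0, "ry": 0, "rz": 0.1, "fingers": -1},
    {"x": -53, "y": 85, "z": 15, "rx": 0, "ry": 0, "rz": 0.17, "fingers": -1},
    {"x": -75, "y": 120, "z": 30, "rx": 0, "ry": 0, "rz": 0.24, "fingers": -1},
    {"x": -97, "y": 155, "z": 45, "rx": 0, "ry": 0, "rz": 0.31, "fingers": -1},
    {"x": -115, "y": 184, "z": 58, "rx": 0, "ry": 0, "rz": 0.37, "fingers": -0.6},
    {"x": -127, "y": 203, "z": 65, "rx": 0, "ry": 0, "rz": 0.4, "fingers": -0.6},
    {"x": -132, "y": 211, "z": 68, "rx": 0, "ry": 0, "rz": 0.412, "fingers": -0.6},
    {"x": -132, "y": 211, "z": 68, "rx": 0, "ry": 0, "rz": 0.412, "fingers": -0.6},
    {"x": -132, "y": 211, "z": 68, "rx": 0, "ry": 0, "rz": 0.412, "fingers": -0.6}
  ],
  "force": 20
}}

```text
time_s: 10.18
tool_pos: [0.4336, -0.005, 0.1116]
tool_rot: [-179.9, -0.1, -27.3]
force: [-0.5, -0.7, -0.3]
grip_width: 0.0699
grasp_force: 0.0
```

Run:
```python
from h import *
plan(432.3,-6.6,10.2,-27.5)
c=vision.read_camera("scene");cv2.imwrite("pics/s1.png",c["image"][120:330,180:480,::-1].repeat(2,0).repeat(2,1))
```

```text
shift [ -0.5   2.2 101.4] turn [-0.001  -0.001   0.0027] t 10.18
```

View pics/s1.png

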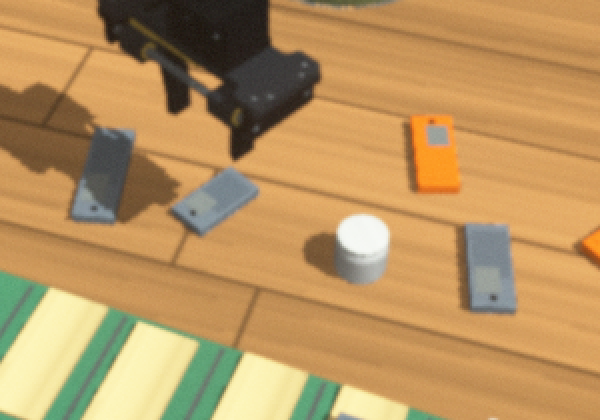

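The crop shows the gripper squarely above slate d (crop (215,200)), clear of the tin at (362,248) and slate c at (105,175). Descending.

{"api": "drive_tool", "payload": {
  "moves": [
    {"x": -0.5, "y": 2.2, "z": 20, "rx": 0, "ry": 0, "rz": 0.003, "fingers": -0.6},
    {"x": -0.5, "y": 2.2, "z": 50, "rx": 0, "ry": 0, "rz": 0.003, "fingers": -0.6},
    {"x": -0.5, "y": 2.2, "z": 78, "rx": 0, "ry": 0, "rz": 0.003, "fingers": -0.6},
    {"x": -0.5, "y": 2.2, "z": 94, "rx": 0, "ry": 0, "rz": 0.003, "fingers": -0.6},
    {"x": -0.5, "y": 2.2, "z": 99, "rx": 0, "ry": 0, "rz": 0.003, "fingers": -0.6},
    {"x": -0.5, "y": 2.2, "z": 101, "rx": 0, "ry": 0, "rz": 0.003, "fingers": -0.6},
    {"x": -0.5, "y": 2.2, "z": 101, "rx": 0, "ry": 0, "rz": 0.003, "fingers": -0.6},
    {"x": -0.5, "y": 2.2, "z": 101, "rx": 0, "ry": 0, "rz": 0.003, "fingers": 0.2},
    {"x": -0.5, "y": 2.2, "z": 101, "rx": 0, "ry": 0, "rz": 0.003, "fingers": 0.4},
    {"x": -0.5, "y": 2.2, "z": 101, "rx": 0, "ry": 0, "rz": 0.003, "fingers": 0.4},
    {"x": -0.5, "y": 2.2, "z": 101, "rx": 0, "ry": 0, "rz": 0.003, "fingers": 0.4},
    {"x": -0.5, "y": 2.2, "z": 101, "rx": 0, "ry": 0, "rz": 0.003, "fingers": 0.4}
  ],
  "force": 20
}}

```text
time_s: 11.72
tool_pos: [0.4312, -0.0077, 0.0102]
tool_rot: [-180.0, -0.0, -27.6]
force: [-0.1, 0.8, 1.2]
grip_width: 0.0398
grasp_force: 20.0
```

```bash
python3 -c "
from h import *
plan(578,111,150,-4)"
```

```text
shift [  75.1 -173.3 -139.8] turn [-0.000e+00 -3.000e-04 -4.124e-01] t 11.72
```

{"api": "drive_tool", "payload": {
  "moves": [
    {"x": 0, "y": 0, "z": -15, "rx": 0, "ry": 0, "rz": 0, "fingers": 0.4},
    {"x": 0, "y": 0, "z": -50, "rx": 0, "ry": 0, "rz": 0, "fingers": 0.4},
    {"x": 4, "y": -10, "z": -90, "rx": 0, "ry": 0, "rz": -0.03, "fingers": 0.4},
    {"x": 15, "y": -35, "z": -125, "rx": 0, "ry": 0, "rz": -0.1, "fingers": 0.4},
    {"x": 30, "y": -70, "z": -140, "rx": 0, "ry": 0, "rz": -0.18, "fingers": 0.4},
    {"x": 45, "y": -105, "z": -140, "rx": 0, "ry": 0, "rz": -0.26, "fingers": 0.4},
    {"x": 60, "y": -140, "z": -140, "rx": 0, "ry": 0, "rz": -0.34, "fingers": 0.4},
    {"x": 71, "y": -163, "z": -140, "rx": 0, "ry": 0, "rz": -0.39, "fingers": 0.4},
    {"x": 75, "y": -173, "z": -140, "rx": 0, "ry": 0, "rz": -0.412, "fingers": 0.4},
    {"x": 75, "y": -173, "z": -140, "rx": 0, "ry": 0, "rz": -0.412, "fingers": 0.4},
    {"x": 75, "y": -173, "z": -140, "rx": 0, "ry": 0, "rz": -0.412, "fingers": 0.4},
    {"x": 75, "y": -173, "z": -140, "rx": 0, "ry": 0, "rz": -0.412, "fingers": 0.4}
  ],
  "force": 25
}}

```text
time_s: 13.22
tool_pos: [0.5772, 0.1098, 0.1502]
tool_rot: [179.9, -0.0, -4.1]
force: [0.1, 0.7, -1.9]
grip_width: 0.04
grasp_force: 25.0
```

```bash
cat >> h.py <<'E'
def held(c,hl,lo=200):  # front edge of held slate in mid columns -> centre along tool x, cross centre
    h=cv2.cvtColor(np.ascontiguousarray(c["image"]),cv2.COLOR_RGB2HSV)
    m=cv2.inRange(h,(90,15,40),(130,140,190)); m[:150]=0; m[300:]=0; m[:,:250]=0; m[:,400:]=0
    k=max(cv2.findContours(m,cv2.RETR_EXTERNAL,cv2.CHAIN_APPROX_NONE)[0],key=cv2.contourArea)[:,0]
    x,y,w,hh=cv2.boundingRect(k); mid=k[(k[:,0]>x+10)&(k[:,0]<x+w-10)]; f=mid[mid[:,1]<y+6]; print("box",x,y,w,hh)
    p=hand(c,np.array([[x+w/2,np.median(f[:,1])]])); print("held centre tool x",p[0,0]-hl,"y",p[0,1])
E
python3 - <<'E'
from h import *
c=vision.read_camera("wrist");cv2.imwrite("pics/w5.png",c["image"][:,:,::-1])
plates(c); held(c,38)
E
```

```text
plate [318. 134.] [658.  104.5] [ 55.8 122.7] 86.0
plate [543. 134.] [645.9 -75.1] [ 57.9 122.5] 86.0
plate [437. 128.] [656.5   9.6] [ 56.5 122.9] 86.0
box 278 238 82 62
held centre tool x -4.200000000000003 y 0.1
```

View pics/w5.png

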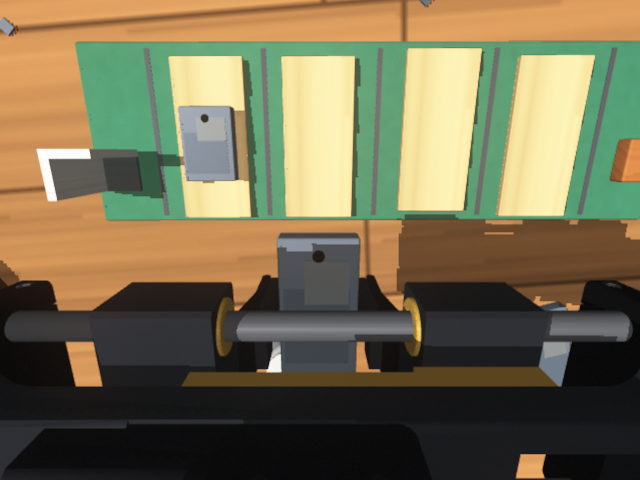

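Slate d is in hand: its top front edge is at row 238, so it is held 4.2 mm behind the tool centre. In the b view, row 249 was really the bottom front edge, which explains b's -2 mm. The target plate is at (318,134).

```bash
python3 -c "
from h import *
plan(662.1,104.3,34.3,-4)"
```

```text
shift [ 84.9  -0.5 115.9] turn [ 0.0008 -0.0001 -0.0015] t 13.28
```

{"api": "drive_tool", "payload": {
  "moves": [
    {"x": 20, "y": 0, "z": 10, "rx": 0, "ry": 0, "rz": 0, "fingers": 0.4},
    {"x": 45, "y": 0, "z": 30, "rx": 0, "ry": 0, "rz": 0, "fingers": 0.4},
    {"x": 70, "y": -0.5, "z": 55, "rx": 0, "ry": 0, "rz": 0, "fingers": 0.4},
    {"x": 82, "y": -0.5, "z": 80, "rx": 0, "ry": 0, "rz": 0, "fingers": 0.4},
    {"x": 85, "y": -0.5, "z": 95, "rx": 0, "ry": 0, "rz": -0.001, "fingers": 0.4},
    {"x": 85, "y": -0.5, "z": 105, "rx": 0, "ry": 0, "rz": -0.001, "fingers": 0.4},
    {"x": 85, "y": -0.5, "z": 108, "rx": 0, "ry": 0, "rz": -0.001, "fingers": 0.4},
    {"x": 85, "y": -0.5, "z": 108, "rx": 0, "ry": 0, "rz": -0.001, "fingers": 0.4},
    {"x": 85, "y": -0.5, "z": 108, "rx": 0, "ry": 0, "rz": -0.001, "fingers": 0.4}
  ],
  "force": 20
}}

```text
time_s: 14.4
tool_pos: [0.663, 0.1054, 0.0431]
tool_rot: [-180.0, -0.1, -4.0]
force: [0.2, -0.6, -0.3]
grip_width: 0.0397
grasp_force: 20.0
```

```bash
python3 -c "
from h import *
plan(662.1,104.3,34.3,-4)"
```

```text
shift [-0.8  1.2  8.8] turn [-0.0001 -0.0015  0.0007] t 14.4
```

{"api": "drive_tool", "payload": {
  "moves": [
    {"x": -0.8, "y": 1.2, "z": 3, "rx": 0, "ry": 0, "rz": 0, "fingers": 0.4},
    {"x": -0.8, "y": 1.2, "z": 6, "rx": 0, "ry": 0, "rz": 0, "fingers": 0.4},
    {"x": -0.8, "y": 1.2, "z": 7.8, "rx": 0, "ry": 0, "rz": 0, "fingers": 0.4},
    {"x": -0.8, "y": 1.2, "z": 8.4, "rx": 0, "ry": 0, "rz": 0, "fingers": 0.4},
    {"x": -0.8, "y": 1.2, "z": 8.8, "rx": 0, "ry": 0, "rz": 0, "fingers": 0.4},
    {"x": -0.8, "y": 1.2, "z": 8.8, "rx": 0, "ry": 0, "rz": 0, "fingers": 0.4},
    {"x": -0.8, "y": 1.2, "z": 8.8, "rx": 0, "ry": 0, "rz": 0, "fingers": 0.4}
  ],
  "force": 20
}}

```text
time_s: 15.28
tool_pos: [0.6615, 0.104, 0.0343]
tool_rot: [180.0, 0.0, -4.0]
force: [-3.7, -0.9, 6.1]
grip_width: 0.0396
grasp_force: 20.0
```

{"api": "drive_tool", "payload": {
  "moves": [
    {"x": 0, "y": 0, "z": 0, "rx": 0, "ry": 0, "rz": 0, "fingers": -0.25},
    {"x": 0, "y": 0, "z": 0, "rx": 0, "ry": 0, "rz": 0, "fingers": -0.25},
    {"x": 0, "y": 0, "z": 0, "rx": 0, "ry": 0, "rz": 0, "fingers": -0.25},
    {"x": 0, "y": 0, "z": 0, "rx": 0, "ry": 0, "rz": 0, "fingers": -0.25},
    {"x": 0, "y": 0, "z": -10, "rx": 0, "ry": 0, "rz": 0, "fingers": -0.25},
    {"x": 0, "y": 0, "z": -40, "rx": 0, "ry": 0, "rz": 0, "fingers": -0.25},
    {"x": -20, "y": 0, "z": -80, "rx": 0, "ry": 0, "rz": 0, "fingers": -0.25},
    {"x": -60, "y": 0, "z": -120, "rx": 0, "ry": 0, "rz": 0, "fingers": -0.25},
    {"x": -85, "y": 0, "z": -145, "rx": 0, "ry": 0, "rz": 0, "fingers": -1},
    {"x": -85, "y": 0, "z": -145, "rx": 0, "ry": 0, "rz": 0, "fingers": -1},
    {"x": -85, "y": 0, "z": -145, "rx": 0, "ry": 0, "rz": 0, "fingers": -1}
  ],
  "force": 20
}}

```text
time_s: 16.65
tool_pos: [0.5773, 0.1095, 0.1781]
tool_rot: [180.0, -0.0, -4.0]
force: [1.7, -0.5, -0.7]
grip_width: 0.0766
grasp_force: 0.0
```

Run:
```python
from h import *
c=vision.read_camera("wrist");cv2.imwrite("pics/w6.png",c["image"][:,:,::-1])
plates(c)
for b in blobs(c,"slate",.036): print(b) if b[0][1]<280 else 0
plan(428,254.8,110,14.9)
```

```text
plate [522. 137.] [645.7 -75.3] [ 57.7 122.4] 86.0
plate [426. 131.] [656.7   9.5] [ 56.4 122.9] 86.0
(array([218., 144.]), array([661.33069184, 189.87946029]), [38.63718795776367, 54.03822708129883], np.float32(176.14124), 2075.3846044363454)
(array([318., 140.]), array([657.07880025, 104.87062663]), [38.464569091796875, 73.25347137451172], np.float32(175.99023), 2776.2409010503907)
shift [-158.8 -134.6   67.5] turn [ 2.0e-04  9.0e-04 -3.3e-01] t 16.7
```

Slate d is within 1 mm of its plate's centre. Now slate a.

{"api": "drive_tool", "payload": {
  "moves": [
    {"x": -15, "y": -12, "z": 0, "rx": 0, "ry": 0, "rz": -0.03, "fingers": -1},
    {"x": -40, "y": -34, "z": 5, "rx": 0, "ry": 0, "rz": -0.08, "fingers": -1},
    {"x": -68, "y": -58, "z": 15, "rx": 0, "ry": 0, "rz": -0.14, "fingers": -1},
    {"x": -97, "y": -82, "z": 30, "rx": 0, "ry": 0, "rz": -0.2, "fingers": -1},
    {"x": -125, "y": -106, "z": 45, "rx": 0, "ry": 0, "rz": -0.26, "fingers": -0.6},
    {"x": -147, "y": -125, "z": 60, "rx": 0, "ry": 0, "rz": -0.31, "fingers": -0.6},
    {"x": -158.8, "y": -134.6, "z": 67.5, "rx": 0, "ry": 0, "rz": -0.33, "fingers": -0.6},
    {"x": -158.8, "y": -134.6, "z": 67.5, "rx": 0, "ry": 0, "rz": -0.33, "fingers": -0.6},
    {"x": -158.8, "y": -134.6, "z": 67.5, "rx": 0, "ry": 0, "rz": -0.33, "fingers": -0.6}
  ],
  "force": 20
}}

```text
time_s: 17.82
tool_pos: [0.4291, 0.2546, 0.1111]
tool_rot: [180.0, -0.1, 14.8]
force: [-0.1, 0.2, 0.3]
grip_width: 0.0699
grasp_force: 0.0
```

```bash
python3 -c "
from h import *
plan(428,254.8,10.2,14.9)"
```

```text
shift [ -1.1  -0.5 100.9] turn [ 0.0002 -0.0009 -0.0012] t 17.82
```

{"api": "drive_tool", "payload": {
  "moves": [
    {"x": -1, "y": -0.5, "z": 20, "rx": 0, "ry": 0, "rz": -0.001, "fingers": -0.6},
    {"x": -1, "y": -0.5, "z": 50, "rx": 0, "ry": 0, "rz": -0.001, "fingers": -0.6},
    {"x": -1, "y": -0.5, "z": 78, "rx": 0, "ry": 0, "rz": -0.001, "fingers": -0.6},
    {"x": -1, "y": -0.5, "z": 94, "rx": 0, "ry": 0, "rz": -0.001, "fingers": -0.6},
    {"x": -1, "y": -0.5, "z": 99, "rx": 0, "ry": 0, "rz": -0.001, "fingers": -0.6},
    {"x": -1, "y": -0.5, "z": 100.7, "rx": 0, "ry": 0, "rz": -0.001, "fingers": -0.6},
    {"x": -1, "y": -0.5, "z": 100.7, "rx": 0, "ry": 0, "rz": -0.001, "fingers": -0.6},
    {"x": -1, "y": -0.5, "z": 100.7, "rx": 0, "ry": 0, "rz": -0.001, "fingers": 0.2},
    {"x": -1, "y": -0.5, "z": 100.7, "rx": 0, "ry": 0, "rz": -0.001, "fingers": 0.4},
    {"x": -1, "y": -0.5, "z": 100.7, "rx": 0, "ry": 0, "rz": -0.001, "fingers": 0.4},
    {"x": -1, "y": -0.5, "z": 100.7, "rx": 0, "ry": 0, "rz": -0.001, "fingers": 0.4},
    {"x": -1, "y": -0.5, "z": 100.7, "rx": 0, "ry": 0, "rz": -0.001, "fingers": 0.4}
  ],
  "force": 20
}}

```text
time_s: 19.32
tool_pos: [0.4267, 0.2555, 0.0101]
tool_rot: [180.0, -0.0, 15.0]
force: [-0.4, 0.1, 1.7]
grip_width: 0.0399
grasp_force: 20.0
```

```bash
python3 -c "
from h import *
plan(575,15,150,-4)"
```

```text
shift [  81.   270.7 -139.9] turn [ 2.000e-04 -0.000e+00  3.316e-01] t 19.32
```

{"api": "drive_tool", "payload": {
  "moves": [
    {"x": 0, "y": 0, "z": -15, "rx": 0, "ry": 0, "rz": 0, "fingers": 0.4},
    {"x": 0, "y": 0, "z": -50, "rx": 0, "ry": 0, "rz": 0, "fingers": 0.4},
    {"x": 2, "y": 8, "z": -90, "rx": 0, "ry": 0, "rz": 0.01, "fingers": 0.4},
    {"x": 9, "y": 30, "z": -125, "rx": 0, "ry": 0, "rz": 0.04, "fingers": 0.4},
    {"x": 20, "y": 66, "z": -140, "rx": 0, "ry": 0, "rz": 0.08, "fingers": 0.4},
    {"x": 32, "y": 107, "z": -140, "rx": 0, "ry": 0, "rz": 0.13, "fingers": 0.4},
    {"x": 45, "y": 150, "z": -140, "rx": 0, "ry": 0, "rz": 0.18, "fingers": 0.4},
    {"x": 58, "y": 193, "z": -140, "rx": 0, "ry": 0, "rz": 0.24, "fingers": 0.4},
    {"x": 69, "y": 230, "z": -140, "rx": 0, "ry": 0, "rz": 0.29, "fingers": 0.4},
    {"x": 77, "y": 257, "z": -140, "rx": 0, "ry": 0, "rz": 0.32, "fingers": 0.4},
    {"x": 81, "y": 271, "z": -140, "rx": 0, "ry": 0, "rz": 0.332, "fingers": 0.4},
    {"x": 81, "y": 271, "z": -140, "rx": 0, "ry": 0, "rz": 0.332, "fingers": 0.4},
    {"x": 81, "y": 271, "z": -140, "rx": 0, "ry": 0, "rz": 0.332, "fingers": 0.4},
    {"x": 81, "y": 271, "z": -140, "rx": 0, "ry": 0, "rz": 0.332, "fingers": 0.4}
  ],
  "force": 25
}}

```text
time_s: 21.08
tool_pos: [0.5746, 0.0164, 0.1502]
tool_rot: [-180.0, 0.0, -3.9]
force: [0.5, -0.0, -1.8]
grip_width: 0.0397
grasp_force: 25.0
```

Run:
```python
from h import *
c=vision.read_camera("wrist");cv2.imwrite("pics/w7.png",c["image"][:,:,::-1])
plates(c); held(c,48); plan(656.5,9.6,43,-4)
```

```text
plate [429. 138.] [645.9 -76.3] [ 56.4 122.6] 86.0
plate [321. 127.] [661.8   8.5] [ 55.9 112. ] 86.0
box 276 205 85 95
held centre tool x 1.0 y -0.6
shift [ 82.1   0.9 107.2] turn [-0.0001  0.      0.0018] t 21.12
```

View pics/w7.png

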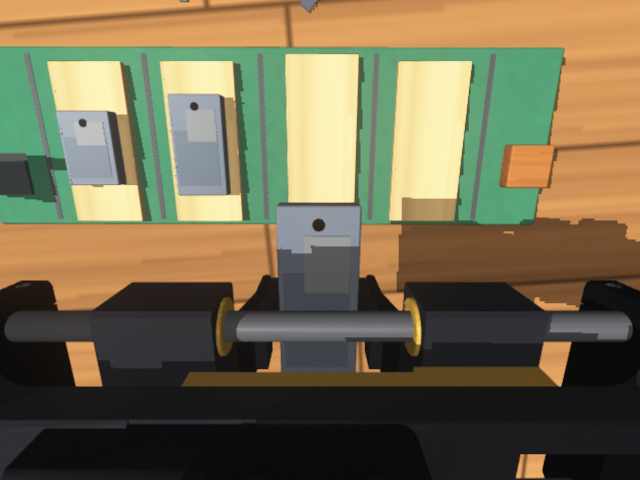

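Slate a is in hand with its front edge at row 205, held +1 mm. Plates b and d are filled, and the third plate at (322,130) is free. Its near end is hidden by the slate, so I'll keep the earlier centre (656.5, 9.0).

{"api": "drive_tool", "payload": {
  "moves": [
    {"x": 20, "y": 0, "z": 10, "rx": 0, "ry": 0, "rz": 0, "fingers": 0.4},
    {"x": 45, "y": 0.5, "z": 30, "rx": 0, "ry": 0, "rz": 0, "fingers": 0.4},
    {"x": 70, "y": 1, "z": 55, "rx": 0, "ry": 0, "rz": 0, "fingers": 0.4},
    {"x": 80, "y": 1.5, "z": 80, "rx": 0, "ry": 0, "rz": 0.002, "fingers": 0.4},
    {"x": 81.2, "y": 1.5, "z": 95, "rx": 0, "ry": 0, "rz": 0.002, "fingers": 0.4},
    {"x": 81.2, "y": 1.5, "z": 105, "rx": 0, "ry": 0, "rz": 0.002, "fingers": 0.4},
    {"x": 81.2, "y": 1.5, "z": 107, "rx": 0, "ry": 0, "rz": 0.002, "fingers": 0.4},
    {"x": 81.2, "y": 1.5, "z": 107, "rx": 0, "ry": 0, "rz": 0.002, "fingers": 0.4},
    {"x": 81.2, "y": 1.5, "z": 107, "rx": 0, "ry": 0, "rz": 0.002, "fingers": 0.4}
  ],
  "force": 20
}}

```text
time_s: 22.25
tool_pos: [0.6564, 0.0075, 0.0441]
tool_rot: [180.0, -0.1, -4.1]
force: [-0.3, -0.1, -2.1]
grip_width: 0.0397
grasp_force: 20.0
```

```bash
python3 -c "
from h import *
plan(655.6,9,34.3,-4)"
```

```text
shift [-1.  -1.4  9.8] turn [ 0.0002 -0.0017 -0.0024] t 22.25
```

{"api": "drive_tool", "payload": {
  "moves": [
    {"x": -1, "y": -1.4, "z": 3, "rx": 0, "ry": 0, "rz": -0.002, "fingers": 0.4},
    {"x": -1, "y": -1.4, "z": 6.5, "rx": 0, "ry": 0, "rz": -0.002, "fingers": 0.4},
    {"x": -1, "y": -1.4, "z": 8.5, "rx": 0, "ry": 0, "rz": -0.002, "fingers": 0.4},
    {"x": -1, "y": -1.4, "z": 9.3, "rx": 0, "ry": 0, "rz": -0.002, "fingers": 0.4},
    {"x": -1, "y": -1.4, "z": 9.7, "rx": 0, "ry": 0, "rz": -0.002, "fingers": 0.4},
    {"x": -1, "y": -1.4, "z": 9.7, "rx": 0, "ry": 0, "rz": -0.002, "fingers": 0.4},
    {"x": -1, "y": -1.4, "z": 9.7, "rx": 0, "ry": 0, "rz": -0.002, "fingers": 0.4}
  ],
  "force": 20
}}

```text
time_s: 23.12
tool_pos: [0.6548, 0.009, 0.0341]
tool_rot: [180.0, 0.0, -4.0]
force: [-3.2, 0.1, 5.5]
grip_width: 0.0398
grasp_force: 20.0
```

{"api": "drive_tool", "payload": {
  "moves": [
    {"x": 0, "y": 0, "z": 0, "rx": 0, "ry": 0, "rz": 0, "fingers": -0.25},
    {"x": 0, "y": 0, "z": 0, "rx": 0, "ry": 0, "rz": 0, "fingers": -0.25},
    {"x": 0, "y": 0, "z": 0, "rx": 0, "ry": 0, "rz": 0, "fingers": -0.25},
    {"x": 0, "y": 0, "z": 0, "rx": 0, "ry": 0, "rz": 0, "fingers": -0.25},
    {"x": 0, "y": 0, "z": -10, "rx": 0, "ry": 0, "rz": 0, "fingers": -0.25},
    {"x": 0, "y": 0, "z": -40, "rx": 0, "ry": 0, "rz": 0, "fingers": -0.25},
    {"x": -20, "y": 0, "z": -80, "rx": 0, "ry": 0, "rz": 0, "fingers": -0.25},
    {"x": -60, "y": 0, "z": -120, "rx": 0, "ry": 0, "rz": 0, "fingers": -0.25},
    {"x": -85, "y": 0, "z": -145, "rx": 0, "ry": 0, "rz": 0, "fingers": -1},
    {"x": -85, "y": 0, "z": -145, "rx": 0, "ry": 0, "rz": 0, "fingers": -1},
    {"x": -85, "y": 0, "z": -145, "rx": 0, "ry": 0, "rz": 0, "fingers": -1}
  ],
  "force": 20
}}

```text
time_s: 24.5
tool_pos: [0.5706, 0.0146, 0.1782]
tool_rot: [180.0, -0.0, -4.0]
force: [-0.4, -0.2, -0.5]
grip_width: 0.0766
grasp_force: 0.0
```

Run:
```python
from h import *
c=vision.read_camera("wrist");cv2.imwrite("pics/w8.png",c["image"][:,:,::-1])
plates(c)
for b in blobs(c,"slate",.036): print(b) if b[0][1]<280 else 0
plan(429.2,-116.6,110,12.2)
```

```text
plate [416. 136.] [645.9 -76.4] [ 56.3 123.2] 86.0
(array([107., 138.]), array([661.32266455, 189.61796917]), [39.10601806640625, 53.976707458496094], np.float32(175.94109), 2078.8754098028876)
(array([206., 140.]), array([657.2538074 , 104.08975426]), [39.09701919555664, 73.29838562011719], np.float32(175.9451), 2841.0329799188767)
(array([318., 132.]), array([656.21400586,   9.42139178]), [38.50748825073242, 93.4095687866211], np.float32(175.89548), 3579.8812621599936)
shift [-131.5  140.8   67.6] turn [-1.000e-04  9.000e-04 -2.836e-01] t 24.55
```

Slate a is within 1 mm of its plate's centre. Now slate c.

{"api": "drive_tool", "payload": {
  "moves": [
    {"x": -12, "y": 13, "z": 0, "rx": 0, "ry": 0, "rz": -0.03, "fingers": -1},
    {"x": -35, "y": 38, "z": 5, "rx": 0, "ry": 0, "rz": -0.08, "fingers": -1},
    {"x": -60, "y": 64, "z": 15, "rx": 0, "ry": 0, "rz": -0.13, "fingers": -1},
    {"x": -85, "y": 91, "z": 30, "rx": 0, "ry": 0, "rz": -0.18, "fingers": -1},
    {"x": -108, "y": 116, "z": 45, "rx": 0, "ry": 0, "rz": -0.23, "fingers": -0.6},
    {"x": -124, "y": 133, "z": 60, "rx": 0, "ry": 0, "rz": -0.27, "fingers": -0.6},
    {"x": -131.5, "y": 141, "z": 67.5, "rx": 0, "ry": 0, "rz": -0.284, "fingers": -0.6},
    {"x": -131.5, "y": 141, "z": 67.5, "rx": 0, "ry": 0, "rz": -0.284, "fingers": -0.6},
    {"x": -131.5, "y": 141, "z": 67.5, "rx": 0, "ry": 0, "rz": -0.284, "fingers": -0.6}
  ],
  "force": 20
}}

```text
time_s: 25.68
tool_pos: [0.4304, -0.1157, 0.1113]
tool_rot: [-180.0, -0.1, 12.3]
force: [-0.4, -0.4, 0.4]
grip_width: 0.0699
grasp_force: 0.0
```

```bash
python3 -c "
from h import *
plan(429.2,-116.8,10.2,12.2)"
```

```text
shift [ -1.6   0.8 101.1] turn [-0.0001 -0.0012  0.0018] t 25.68
```

{"api": "drive_tool", "payload": {
  "moves": [
    {"x": -1, "y": 0.8, "z": 20, "rx": 0, "ry": 0, "rz": 0.002, "fingers": -0.6},
    {"x": -1, "y": 0.8, "z": 50, "rx": 0, "ry": 0, "rz": 0.002, "fingers": -0.6},
    {"x": -1, "y": 0.8, "z": 78, "rx": 0, "ry": 0, "rz": 0.002, "fingers": -0.6},
    {"x": -1, "y": 0.8, "z": 94, "rx": 0, "ry": 0, "rz": 0.002, "fingers": -0.6},
    {"x": -1, "y": 0.8, "z": 99, "rx": 0, "ry": 0, "rz": 0.002, "fingers": -0.6},
    {"x": -1, "y": 0.8, "z": 100.7, "rx": 0, "ry": 0, "rz": 0.002, "fingers": -0.6},
    {"x": -1, "y": 0.8, "z": 100.7, "rx": 0, "ry": 0, "rz": 0.002, "fingers": -0.6},
    {"x": -1, "y": 0.8, "z": 100.7, "rx": 0, "ry": 0, "rz": 0.002, "fingers": 0.2},
    {"x": -1, "y": 0.8, "z": 100.7, "rx": 0, "ry": 0, "rz": 0.002, "fingers": 0.4},
    {"x": -1, "y": 0.8, "z": 100.7, "rx": 0, "ry": 0, "rz": 0.002, "fingers": 0.4},
    {"x": -1, "y": 0.8, "z": 100.7, "rx": 0, "ry": 0, "rz": 0.002, "fingers": 0.4},
    {"x": -1, "y": 0.8, "z": 100.7, "rx": 0, "ry": 0, "rz": 0.002, "fingers": 0.4}
  ],
  "force": 20
}}

```text
time_s: 27.18
tool_pos: [0.4284, -0.1175, 0.0102]
tool_rot: [180.0, 0.0, 12.1]
force: [-0.2, 0.3, 0.3]
grip_width: 0.0396
grasp_force: 20.0
```

```bash
python3 -c "
from h import *
plan(562,-70.5,150,-4)"
```

```text
shift [ 140.5  -17.8 -139.8] turn [1.000e-04 1.000e-04 2.816e-01] t 27.18
```

{"api": "drive_tool", "payload": {
  "moves": [
    {"x": 0, "y": 0, "z": -15, "rx": 0, "ry": 0, "rz": 0, "fingers": 0.4},
    {"x": 0, "y": 0, "z": -50, "rx": 0, "ry": 0, "rz": 0, "fingers": 0.4},
    {"x": 5, "y": -1, "z": -90, "rx": 0, "ry": 0, "rz": 0.02, "fingers": 0.4},
    {"x": 25, "y": -3, "z": -125, "rx": 0, "ry": 0, "rz": 0.07, "fingers": 0.4},
    {"x": 55, "y": -7, "z": -140, "rx": 0, "ry": 0, "rz": 0.12, "fingers": 0.4},
    {"x": 90, "y": -12, "z": -140, "rx": 0, "ry": 0, "rz": 0.19, "fingers": 0.4},
    {"x": 120, "y": -15, "z": -140, "rx": 0, "ry": 0, "rz": 0.25, "fingers": 0.4},
    {"x": 136, "y": -17, "z": -140, "rx": 0, "ry": 0, "rz": 0.28, "fingers": 0.4},
    {"x": 140, "y": -18, "z": -140, "rx": 0, "ry": 0, "rz": 0.282, "fingers": 0.4},
    {"x": 140, "y": -18, "z": -140, "rx": 0, "ry": 0, "rz": 0.282, "fingers": 0.4},
    {"x": 140, "y": -18, "z": -140, "rx": 0, "ry": 0, "rz": 0.282, "fingers": 0.4},
    {"x": 140, "y": -18, "z": -140, "rx": 0, "ry": 0, "rz": 0.282, "fingers": 0.4}
  ],
  "force": 25
}}

```text
time_s: 28.68
tool_pos: [0.5609, -0.071, 0.1503]
tool_rot: [180.0, 0.0, -4.1]
force: [-0.4, 0.6, -2.0]
grip_width: 0.0397
grasp_force: 25.0
```

Run:
```python
from h import *
c=vision.read_camera("wrist");cv2.imwrite("pics/w9.png",c["image"][:,:,::-1])
plates(c); held(c,58); plan(645.8,-76.6,43,-4)
```

```text
plate [319. 115.] [658.  -77.8] [55.9 98.1] 86.0
box 275 185 86 115
held centre tool x 0.5 y -0.4
shift [ 84.9  -0.3 107.3] turn [ 0.0005 -0.     -0.0009] t 28.73
```

View pics/w9.png

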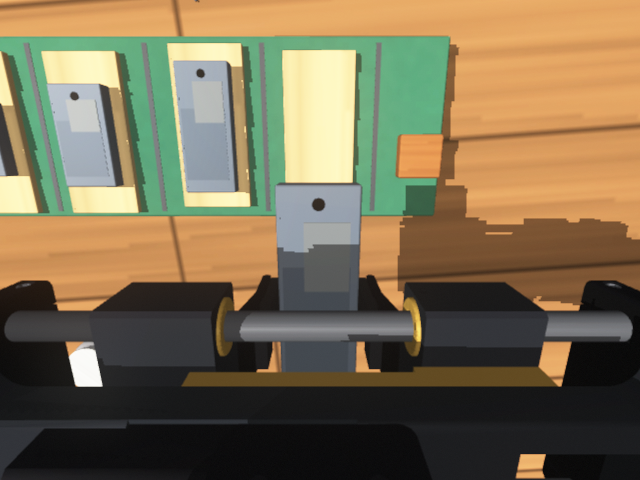

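Slate c is in hand with its front edge at row 185, held +0.5 mm. The last plate at (319,115), next to the chock, is free.

{"api": "drive_tool", "payload": {
  "moves": [
    {"x": 20, "y": 0, "z": 10, "rx": 0, "ry": 0, "rz": 0, "fingers": 0.4},
    {"x": 45, "y": 0, "z": 30, "rx": 0, "ry": 0, "rz": 0, "fingers": 0.4},
    {"x": 70, "y": 0, "z": 55, "rx": 0, "ry": 0, "rz": 0, "fingers": 0.4},
    {"x": 82, "y": 0, "z": 80, "rx": 0, "ry": 0, "rz": 0, "fingers": 0.4},
    {"x": 84.5, "y": 0, "z": 95, "rx": 0, "ry": 0, "rz": -0.001, "fingers": 0.4},
    {"x": 84.5, "y": 0, "z": 105, "rx": 0, "ry": 0, "rz": -0.001, "fingers": 0.4},
    {"x": 84.5, "y": 0, "z": 107, "rx": 0, "ry": 0, "rz": -0.001, "fingers": 0.4},
    {"x": 84.5, "y": 0, "z": 107, "rx": 0, "ry": 0, "rz": -0.001, "fingers": 0.4},
    {"x": 84.5, "y": 0, "z": 107, "rx": 0, "ry": 0, "rz": -0.001, "fingers": 0.4}
  ],
  "force": 20
}}

```text
time_s: 29.85
tool_pos: [0.6462, -0.0765, 0.0442]
tool_rot: [180.0, -0.1, -4.0]
force: [0.1, -0.3, -1.5]
grip_width: 0.0399
grasp_force: 20.0
```

```bash
python3 -c "
from h import *
plan(645.4,-76.8,34.3,-4)"
```

```text
shift [-0.8  0.4  9.9] turn [ 0.0004 -0.0016  0.0006] t 29.85
```

{"api": "drive_tool", "payload": {
  "moves": [
    {"x": -0.5, "y": 0.4, "z": 3, "rx": 0, "ry": 0, "rz": 0, "fingers": 0.4},
    {"x": -0.5, "y": 0.4, "z": 6.5, "rx": 0, "ry": 0, "rz": 0, "fingers": 0.4},
    {"x": -0.5, "y": 0.4, "z": 8.5, "rx": 0, "ry": 0, "rz": 0, "fingers": 0.4},
    {"x": -0.5, "y": 0.4, "z": 9.3, "rx": 0, "ry": 0, "rz": 0, "fingers": 0.4},
    {"x": -0.5, "y": 0.4, "z": 9.7, "rx": 0, "ry": 0, "rz": 0, "fingers": 0.4},
    {"x": -0.5, "y": 0.4, "z": 9.7, "rx": 0, "ry": 0, "rz": 0, "fingers": 0.4},
    {"x": -0.5, "y": 0.4, "z": 9.7, "rx": 0, "ry": 0, "rz": 0, "fingers": 0.4}
  ],
  "force": 20
}}

```text
time_s: 30.72
tool_pos: [0.6451, -0.0768, 0.0343]
tool_rot: [180.0, 0.0, -4.0]
force: [-3.1, -0.2, 5.5]
grip_width: 0.04
grasp_force: 20.0
```

{"api": "drive_tool", "payload": {
  "moves": [
    {"x": 0, "y": 0, "z": 0, "rx": 0, "ry": 0, "rz": 0, "fingers": -0.25},
    {"x": 0, "y": 0, "z": 0, "rx": 0, "ry": 0, "rz": 0, "fingers": -0.25},
    {"x": 0, "y": 0, "z": 0, "rx": 0, "ry": 0, "rz": 0, "fingers": -0.25},
    {"x": 0, "y": 0, "z": 0, "rx": 0, "ry": 0, "rz": 0, "fingers": -0.25},
    {"x": 0, "y": 0, "z": -10, "rx": 0, "ry": 0, "rz": 0, "fingers": -0.25},
    {"x": 0, "y": 0, "z": -40, "rx": 0, "ry": 0, "rz": 0, "fingers": -0.25},
    {"x": -20, "y": 0, "z": -80, "rx": 0, "ry": 0, "rz": 0, "fingers": -0.25},
    {"x": -60, "y": 0, "z": -120, "rx": 0, "ry": 0, "rz": 0, "fingers": -0.25},
    {"x": -85, "y": 0, "z": -145, "rx": 0, "ry": 0, "rz": 0, "fingers": -1},
    {"x": -85, "y": 0, "z": -145, "rx": 0, "ry": 0, "rz": 0, "fingers": -1},
    {"x": -85, "y": 0, "z": -145, "rx": 0, "ry": 0, "rz": 0, "fingers": -1}
  ],
  "force": 20
}}

```text
time_s: 32.1
tool_pos: [0.5607, -0.0711, 0.1783]
tool_rot: [180.0, -0.0, -4.0]
force: [-0.1, -1.0, -0.5]
grip_width: 0.0762
grasp_force: 0.0
```

Run:
```python
from h import *
c=vision.read_camera("wrist")
for b in blobs(c,"slate",.036): print(b) if b[0][1]<280 else 0
c=vision.read_camera("side");cv2.imwrite("pics/e2.png",c["image"][:,:,::-1])
plan(663.3+84,190,200,-4)
```

```text
(array([ 17., 150.]), array([654.31663774, 182.46347531]), [30.339990615844727, 53.59040451049805], np.float32(176.01198), 1056.9127059648745)
(array([111., 141.]), array([651.86557114, 102.5233084 ]), [39.172088623046875, 72.77294921875], np.float32(176.01259), 2276.7815094359685)
(array([216., 128.]), array([655.80254379,   8.57731037]), [39.81772994995117, 93.67400360107422], np.float32(175.87935), 3653.103980312415)
(array([318., 132.]), array([645.74902982, -76.24457837]), [38.51530456542969, 113.59469604492188], np.float32(176.04684), 4345.141653171391)
shift [ 168.4 -273.1  -22.8] turn [-0.0006  0.0016  0.0007] t 32.2
```

View pics/e2.png

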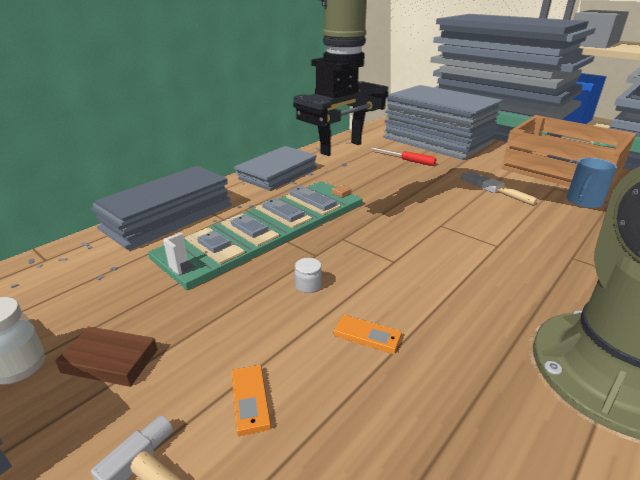

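The side view shows all four slates flat on their plates, shortest by the post at (175,252) and longest by the chock at (340,190). The tin is unmoved at (308,275), and the arm is clear. Handing in.

```bash
python3 -c "
from cell import workorder
print(workorder.sign_off())"
```

```text
the job is handed in; nothing more can be done
None
```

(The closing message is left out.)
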